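# Lock the power strip by feeling for the notch

## Task

Lock the TV's power strip: lift the yellow lock key out of the cork stand on the bamboo tray and lower its pin into the strip's slot right beside the white dot, until it rests on the sprung track inside. Keeping the pin lightly pressed on the track, without lifting it, drag it along the slot until it drops into the hidden notch, stop there at once, and leave the key upright, fully down in the notch, and let go. Be gentle (never more than 12 N on the strip, and never wrench the key over in the slot), leave the toggle switch off and disturb nothing else.

Things in the scene. Friction and masses are not known exactly. Their poses are not given: they have to be found in the camera images.
- key_grip (a point): Centre of the grip tab of the loose yellow plastic lock key. The key stands upright: on top a flat tab 14 mm thick (along this point's x), 28 mm wide (along y) and 40 mm tall, centred on this point; below it a round pin, 8 mm in diameter and 50 mm long, on the same axis. Whole key 90 mm tall, about 50 g. z points up when it stands.
- key_tip (a point): Centre of the flat lower end of the key's pin, on the key's axis 70 mm below the centre of the tab; same axes as the tab. At the start the pin stands 25 mm deep in a 10 mm hole of the small cork stand on the bamboo tray (stand 44 x 44 mm, its top 36 mm above the table), with the whole tab clear above it.
- strip: Grey power strip fixed to the veneer, 60 mm wide (x) x 340 mm long (y) x 50 mm tall; origin at the centre of its underside, z up. In its top a slot runs along y from y = -80 mm to +40 mm at x = 0: 12 mm wide, edges bevelled 4 mm at 45 degrees so that the mouth is 20 mm wide. A white dot, 11 mm across, marks the -y end. Not to be loaded with more than 12 N.
- slot_start (a point): Middle of the slot's end beside the white dot, level with the housing's top (50 mm above the table). Same axes as the strip: +y runs along the slot away from the dot. A soft black dust lip in the slot's mouth hides the inside; the pin passes through it without resistance.
- slot_end (a point): Middle of the slot's other end, level with the housing's top, 120 mm from slot_start.
- track_mid (a point): Middle of the slot at the height of the track's flat upper face, 32 mm above the table, 18 mm below the housing's top; strip's axes. This point is fixed to the housing. The whole track is sprung: pushed down it starts to yield at about 2 N, is down its full 5 mm at about 4.5 N, then is rigid; unloaded it springs back up.
- notch_zone (a point): Middle of the stretch, 70 mm from slot_start and at track height, in which the hidden notch lies: its centre is up to 35 mm either way along y, different each time, not measured. The notch: a square-edged groove across the track, 12 mm long along y, 20 mm deep. Over it the track springs up round the pin and the push is suddenly gone. Pin on its floor: tab 12 mm above the housing.
- toggle (a joint): Red toggle switch on the strip, at y = +105 mm on its top, on a black block 70 (x) x 50 (y) x 25 mm; its knob reaches about 115 mm above the table. 0 = off (as found, leaning to the strip's -x), 0.9 = on. It is to stay off.
- tray: Bamboo tray 240 mm (x) x 160 mm (y), rim 22 mm high, floor 6 mm thick, heavy, does not move; origin at the centre of its underside. The cork key stand is on it at x = +40, y = +30 mm.
- remote: Charcoal soundbar remote 150 x 42 x 18 mm lying on the tray; origin at the centre of its underside. To be left alone.
- die: White die, 16 mm, lying on the tray; origin under its centre. To be left alone.
- dice_cup: Red plastic dice cup, 76 mm across, 88 mm tall; origin under its centre. To be left alone.
- coaster: Black hard silicone coaster, 92 mm across, 8 mm thick; origin under its centre. To be left alone.
- vase: Small green glass vase, 72 mm across, 104 mm tall; origin under its centre. To be left alone.
- card_box: Blue box of playing cards 65 x 95 x 22 mm; origin under its centre. To be left alone.
There are look-alikes about, which are no part of the job. What is shaped like the part that bears key_grip but pink or purple is not meant.

How it is judged:
By the outcome, as a careful person would: the job done as asked, in the order asked, and still so for the second after the job is handed in, with the robot touching nothing.
It also fails if it takes over 58 s, if anything falls off the work surface, if the arm or the gripper's body presses on something with over 40 N, if the wrist force passes 120 N, or if a joint passes its speed limit or range.

## Robot

A 7-joint arm with a two-finger parallel gripper is mounted at the origin on the work surface. World frame = base frame: x ahead of the robot, y to its left, z up, the work surface at z = 0. Lengths are in m, angles in rad, forces in N, time in s.
With the tool pointing down it reaches from about 0.4 to 0.925 m from the base axis. Payload 4.1 kg.
Tool frame: the origin (TCP) lies at the centre of the arm's flange, where the gripper is bolted on; the fingertips stand 173 mm ahead of it and the grasp point (between the pads) lies 155 mm ahead of it; z points along the fingers, y is the direction in which the jaws open and shut (so a half turn about z gives the same grasp; the last joint's range is limited). The gripper opens to 85 mm and grips with 20 to 120 N. Pads are 22 mm wide; open, the fingers measure 114 mm over their backs; the gripper's body (76 mm by 85 mm) begins 54 mm behind the grasp point. The pads swing forward as they close: fully open they stand 13 mm farther back than shut.
Start: joints at [1.065, 0.398, 0.045, 1.537, -0.019, 1.207, -0.051], TCP at [0.257, -0.597, 0.405] pointing down, gripper open.
Joint ranges: [-2.82, 2.82], [-0.49, 2.23], [-1.37, 1.46], [0, 2.46], [-1.36, 4.5], [0.23, 2], [-2.94, 2.94]. Speed limits (rad/s): [2.57, 2.57, 3.14, 3.14, 3.14, 3.14, 3.14].

## Interface

Orientations are given as a unit quaternion [x, y, z, w].
In Python, from workcell import state, read_camera, camera_model, sign_off gives the robot as it stands.
- The arm moves only by the shell command python3 -m creep 'ROWS'. ROWS is JSON, a list of rows, each an object with "linear": the shift along the world's x, y, z in mm, a list of three; "angular": the turn, a rotation vector about the world's x, y, z in degrees, a list of three; "jaw": the finger opening in mm, from 0 to 85.4. A call has 1 to 20 rows; each row shifts and turns the commanded pose from where the row before left it; what a row does not reach is not made up. A row lasts 1/12 s, in which the tool goes at most 41.7 mm and 7.16 degrees, less where a joint would pass 70% of its speed; a pose out of reach is approached as far as the arm can. A call with a gripper value outside its range is refused whole. The fingers move at their own pace and stop on an object; the grip force is fixed at half the most. Time passes only in rows, so rows that do not move let the fingers close. It gives the time, the measured TCP pose, the force and the opening at its end, in the units of the state.
- state(): the state, without advancing time (a new reading comes with each control period).
- read_camera(name): name is "side" or "top"; returns the picture (420x560x3 uint8, red, green, blue); there is no depth.
- camera_model(name): a dict with "vertical_fov" (degrees; the focal length in pixels is half the picture's height over the tangent of half this angle, whatever the lens; pixels are square), "cx", "cy" (the principal point, pixels), "R" (3x3) and "t" (3): a world point X has camera coordinates R X + t. Camera axes: x right, y down, z forward; pixel columns grow to the right and rows downward; lengths in m; the calibration is good to about 2 mm. A picture is of the moment at which its call begins. camera_model takes no time and is no camera call.
- sign_off(): hands the job in, once; it reports no verdict.
The state is a dict: "time": time; "joint_pos": joint angles; "qd": joint speeds; "joint_torque": joint torques, N m; "eef_pos": TCP position; "tool_rot": TCP orientation; "ft_force": force on the tool from outside, world axes, zero at the start; "moment": the same for the moment, N m; "finger_gap": finger opening in m.
Only numpy, scipy, OpenCV 4.12 (cv2) and the standard library are available. Lean on these libraries where they do the work, as an engineer would, in place of code of your own. Each camera call takes 0.05 s, during which the arm holds its last target.

## Working session

There is one attempt and no reset: what is moved stays moved. The work goes in short steps, Python scripts to look and compute and a shell command to move; the robot and the scene stay as the last step left them, time stands still between calls to the robot, and variables do not carry over. Pictures are saved under pics/ and viewed, and the job is handed in when it is done.

```bash
ls; mkdir -p pics; python3 - <<'E'
from workcell import state, read_camera, camera_model
import cv2
for n in("side","top"):
    im=read_camera(n); cv2.imwrite(f"pics/{n}0.png",im[:,:,::-1]); 
    m=camera_model(n); print(n,m)
s=state(); print(s)
E
```

```text
pics
side {'vertical_fov': 51.03843129970778, 'cx': 279.88175857442343, 'cy': 212.71758948179465, 'R': array([[ 0.98227423, -0.18697602, -0.0133153 ],
       [-0.11661352, -0.55392036, -0.8243625 ],
       [ 0.1467604 ,  0.81130278, -0.56590563]]), 't': array([-0.5690656 ,  0.16278438,  0.93995333])}
top {'vertical_fov': 55.7333495396857, 'cx': 276.531957644458, 'cy': 210.56948688757547, 'R': array([[ 0.0435148 , -0.9990481 ,  0.00305759],
       [-0.97764577, -0.04321235, -0.20577034],
       [ 0.20570659,  0.00596482, -0.97859553]]), 't': array([0.01802243, 0.5843328 , 1.14033705])}
{'time': 0.1, 'joint_pos': array([ 1.065008  ,  0.3991149 ,  0.04501264,  1.53774352, -0.01869328,
        1.2069186 , -0.05068575]), 'qd': array([ 0.0005808 , -0.00263839, -0.00118514, -0.00327009,  0.00293467,
        0.00068284, -0.00135817]), 'joint_torque': array([ 2.22448267e-03, -4.76265764e+01,  1.36937845e+00, -2.54953480e+01,
        1.18859464e-02,  5.02453186e-03, -1.45865988e-05]), 'eef_pos': array([ 0.25712827, -0.59669099,  0.4037733 ]), 'tool_rot': array([ 9.79371016e-01,  2.02068395e-01, -2.35974776e-04, -8.49507793e-04]), 'ft_force': array([ 0.15269295,  0.40500086, -0.62023639]), 'moment': array([ 0.00072333,  0.00823086, -0.04167605]), 'finger_gap': 0.08528053349289831}
```

View pics/side0.png

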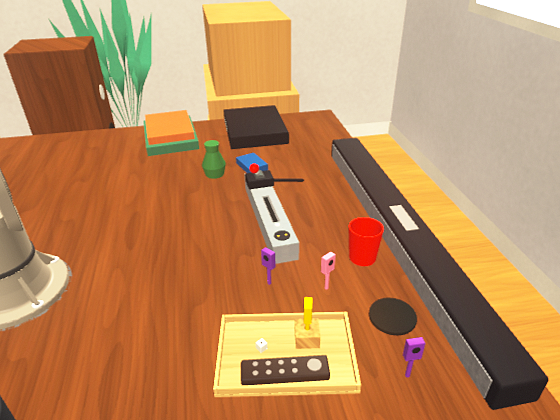

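View pics/top0.png

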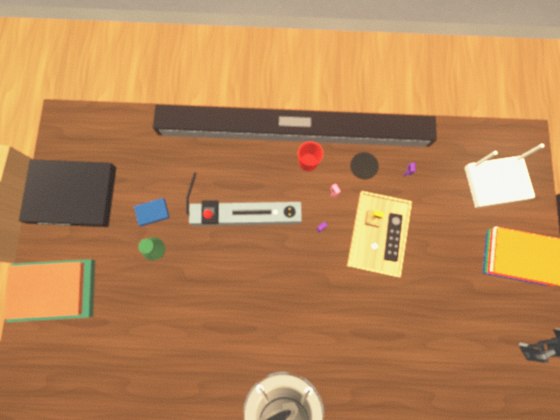

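The side view shows the tray bottom centre with the key at about (308,310). In the top view, the strip runs from (190,212) to (301,212), with its slot from about 232 to 272 and the key at (377,215). I'll enlarge these areas.

```bash
python3 - <<'E'
import cv2
s=cv2.imread("pics/side0.png");t=cv2.imread("pics/top0.png")
def c(im,x0,y0,w,h,k,n): cv2.imwrite("pics/"+n,cv2.resize(im[y0:y0+h,x0:x0+w],None,fx=k,fy=k,interpolation=cv2.INTER_CUBIC))
c(s,270,285,80,75,8,"s_key.png")
c(s,235,155,100,110,5,"s_strip.png")
c(t,340,185,80,60,10,"t_key.png")
c(t,180,190,130,45,6,"t_strip.png")
E
```

```text
(no output)
```

View pics/s_key.png

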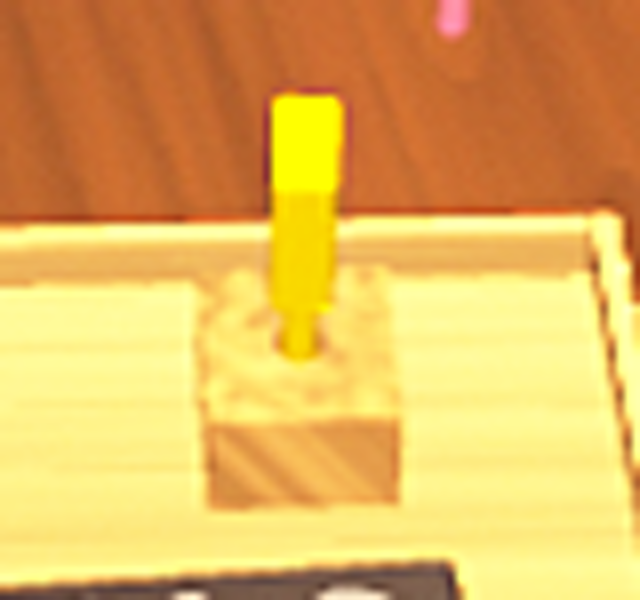

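View pics/s_strip.png

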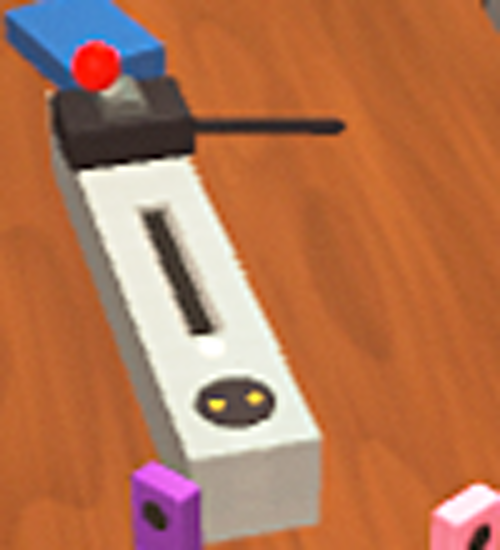

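View pics/t_key.png

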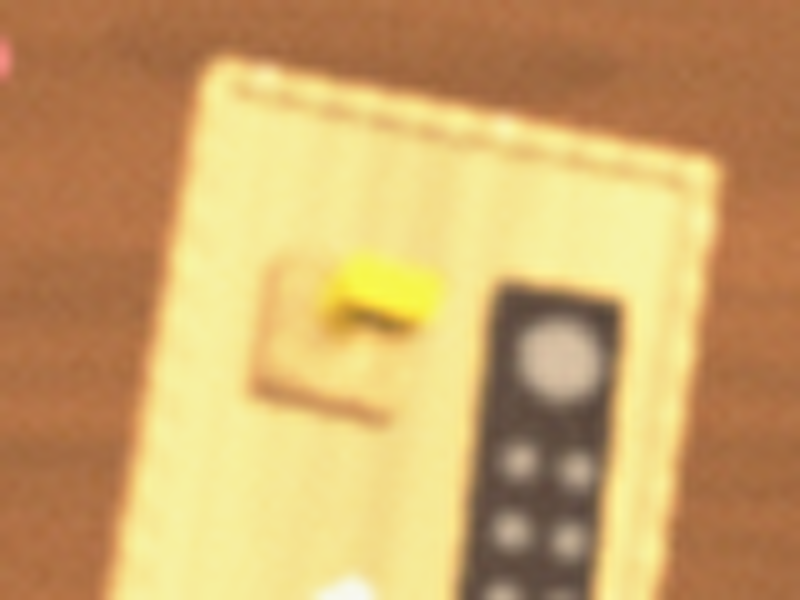

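View pics/t_strip.png

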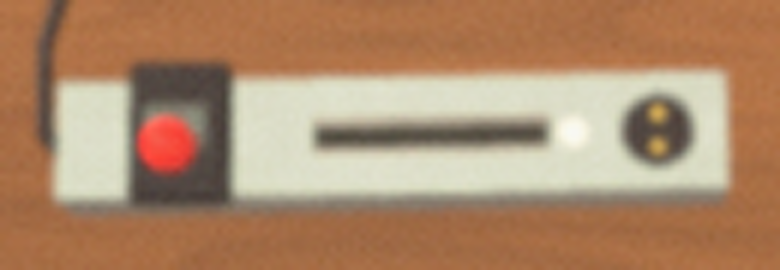

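```bash
cat > h.py <<'E'
import numpy as np, cv2
from workcell import camera_model, read_camera, state
H={"side":420,"top":420}
def ray(n,u,v):
    m=camera_model(n); f=210/np.tan(np.radians(m["vertical_fov"]/2))
    d=np.array([(u-m["cx"])/f,(v-m["cy"])/f,1]); R=np.array(m["R"]);t=np.array(m["t"])
    return -R.T@t, R.T@d
def atz(n,u,v,z):
    o,d=ray(n,u,v); return o+d*(z-o[2])/d[2]
def proj(n,X):
    m=camera_model(n); f=210/np.tan(np.radians(m["vertical_fov"]/2))
    p=np.array(m["R"])@np.array(X)+np.array(m["t"]); return np.array([m["cx"]+f*p[0]/p[2],m["cy"]+f*p[1]/p[2]])
def tri(u1,u2):
    A=[];b=[]
    for n,u in(("side",u1),("top",u2)):
        o,d=ray(n,*u); d=d/np.linalg.norm(d); P=np.eye(3)-np.outer(d,d);A.append(P);b.append(P@o)
    return np.linalg.lstsq(np.vstack(A),np.hstack(b),rcond=None)[0]
def crop(n,name,x0,y0,w,h,k,im=None):
    im=read_camera(n) if im is None else im
    cv2.imwrite("pics/"+name,cv2.resize(im[y0:y0+h,x0:x0+w],None,fx=k,fy=k,interpolation=cv2.INTER_CUBIC)[:,:,::-1]); return im
def un(p,x0,y0,k): return ((p[0]+.5)/k-.5+x0,(p[1]+.5)/k-.5+y0)
E
python3 - <<'E'
from h import *
np.set_printoptions(precision=4,suppress=True)
K=lambda p:un(p,270,285,8); T=lambda p:un(p,340,185,10)
print("key top side",atz("side",*K((307,143)),.101),"top",atz("top",*T((386,287)),.101))
print("side top corners",[atz("side",*K(p),.101)[:2] for p in((271,95),(342,95),(337,192),(274,190))])
print("top corners",[atz("top",*T(p),.101)[:2] for p in((350,252),(442,275),(430,318),(336,297))])
print("tab bottom front", [atz("side",*K(p),.061)[:2] for p in((273,308),(331,311))])
print("hole side",atz("side",*K((298,345)),.036))
print("stand corners side z36",[atz("side",*K(p),.036)[:2] for p in((206,416),(402,418),(388,268),(200,275))])
print("stand corners top z36",[atz("top",*T(p),.036)[:2] for p in((255,385),(270,255))])
S=lambda p:un(p,235,155,5);U=lambda p:un(p,180,190,6)
for nm,a,b in(("slot dot",(204,334),(546,132)),("slot far",(154,210),(316,134)),("dot",(211,346),(574,131)),
  ("corner -x",(188,460),(727,193)),("corner +x",(321,436),(727,73))):
    print(nm,atz("side",*S(a),.05)[:2],atz("top",*U(b),.05)[:2],tri(S(a),U(b)))
print("far corners top",atz("top",*U((55,81)),.05),atz("top",*U((55,203)),.05))
print("remote/tray corners side")
s=state()
E
```

```text
key top side [ 0.5808 -0.2581  0.101 ] top [ 0.5796 -0.2533  0.101 ]
side top corners [array([ 0.5765, -0.2426]), array([ 0.5918, -0.2457]), array([ 0.5837, -0.2731]), array([ 0.5707, -0.2699])]
top corners [array([ 0.5896, -0.2428]), array([ 0.5839, -0.2697]), array([ 0.571, -0.266]), array([ 0.576 , -0.2387])]
tab bottom front [array([ 0.5719, -0.2672]), array([ 0.5841, -0.2705])]
hole side [ 0.5804 -0.2574  0.036 ]
stand corners side z36 [array([ 0.5557, -0.273 ]), array([ 0.5981, -0.2821]), array([ 0.6062, -0.2394]), array([ 0.5631, -0.2328])]
stand corners top z36 [array([ 0.5611, -0.2294]), array([ 0.6021, -0.2341])]
slot dot [0.5806 0.06  ] [0.5813 0.0617] [0.5812 0.0617 0.0488]
slot far [0.575  0.1736] [0.5751 0.1784] [0.5757 0.1788 0.0467]
dot [0.5821 0.0497] [0.5824 0.0475] [0.5819 0.0475 0.0517]
corner -x [ 0.5567 -0.0322] [ 0.5539 -0.0312] [ 0.5555 -0.0313  0.049 ]
corner +x [ 0.6177 -0.0275] [ 0.6161 -0.0293] [ 0.6166 -0.0293  0.0513]
far corners top [0.5968 0.3132 0.05  ] [0.5338 0.3076 0.05  ]
remote/tray corners side
```

```bash
python3 -m creep '[{"linear":[20,21,0],"angular":[0,0,3.4],"jaw":85},{"linear":[20,21,0],"angular":[0,0,3.4],"jaw":85},{"linear":[20,21,0],"angular":[0,0,3.4],"jaw":85},{"linear":[20,21,0],"angular":[0,0,3.4],"jaw":85},{"linear":[20,21,0],"angular":[0,0,3.4],"jaw":85},{"linear":[20,21,0],"angular":[0,0,3.4],"jaw":85},{"linear":[20,21,0],"angular":[0,0,3.4],"jaw":85},{"linear":[20,21,0],"angular":[0,0,3.4],"jaw":85},{"linear":[20,21,0],"angular":[0,0,3.4],"jaw":60},{"linear":[20,21,0],"angular":[0,0,3.4],"jaw":60},{"linear":[20,21,0],"angular":[0,0,3.4],"jaw":60},{"linear":[20,21,0],"angular":[0,0,3.4],"jaw":60},{"linear":[20,21,0],"angular":[0,0,3.4],"jaw":60},{"linear":[20,21,0],"angular":[0,0,3.4],"jaw":60},{"linear":[20,21,0],"angular":[0,0,3.4],"jaw":60},{"linear":[20,21,0],"angular":[0,0,3.4],"jaw":60},{"linear":[0,0,0],"angular":[0,0,0],"jaw":60},{"linear":[0,0,0],"angular":[0,0,0],"jaw":60}]'; cat > st.py <<'E'
from h import *
from scipy.spatial.transform import Rotation as Ro
np.set_printoptions(precision=4,suppress=True)
s=state();R=Ro.from_quat(s["tool_rot"]).as_matrix()
print("t",s["time"],"pos",s["eef_pos"],"z",R[:,2],"yawjaw",np.degrees(np.arctan2(R[1,1],R[0,1])),"F",s["ft_force"],"M",s["moment"],"gap",s["finger_gap"],"grasp",s["eef_pos"]+.155*R[:,2])
E
python3 st.py
```

```text
time: 1.6
eef_pos: [0.5783, -0.2586, 0.4041]
tool_rot: [0.777, 0.629, 0.0, -0.001]
ft_force: [0.0, -0.5, -0.1]
finger_gap: 0.0602
t 1.6 pos [ 0.5783 -0.2586  0.4041] z [-0.0005  0.0014 -1.    ] yawjaw -12.042619362414888 F [ 0.0086 -0.5297 -0.0947] M [-0.0689  0.01   -0.0302] gap 0.060235284101692654 grasp [ 0.5783 -0.2584  0.2491]
```

```bash
python3 -m creep '[{"linear":[1,1,-30],"angular":[0,0,0],"jaw":60},{"linear":[1,1,-30],"angular":[0,0,0],"jaw":60},{"linear":[0,0,-30],"angular":[0,0,0],"jaw":60},{"linear":[0,0,-15],"angular":[0,0,0],"jaw":60},{"linear":[0,0,0],"angular":[0,0,0],"jaw":60}]'; python3 - <<'E'
from h import *
crop("side","s1.png",250,220,110,130,4.5)
crop("top","t1.png",330,170,90,80,7)
E
```

```text
time: 2.02
eef_pos: [0.5763, -0.26, 0.2949]
tool_rot: [0.78, 0.626, -0.003, -0.004]
ft_force: [-0.7, 0.1, 0.0]
finger_gap: 0.0599
```

View pics/s1.png

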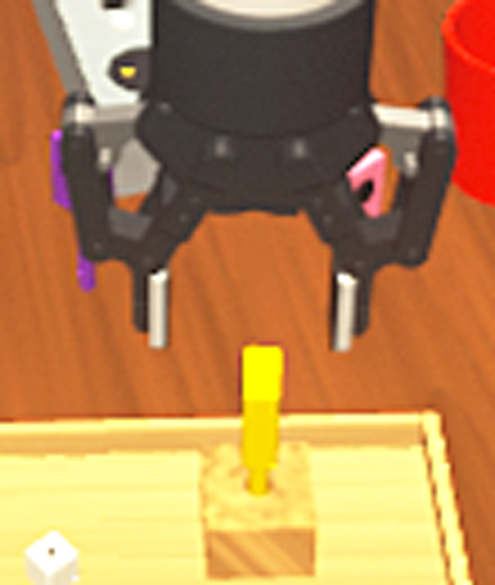

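View pics/t1.png

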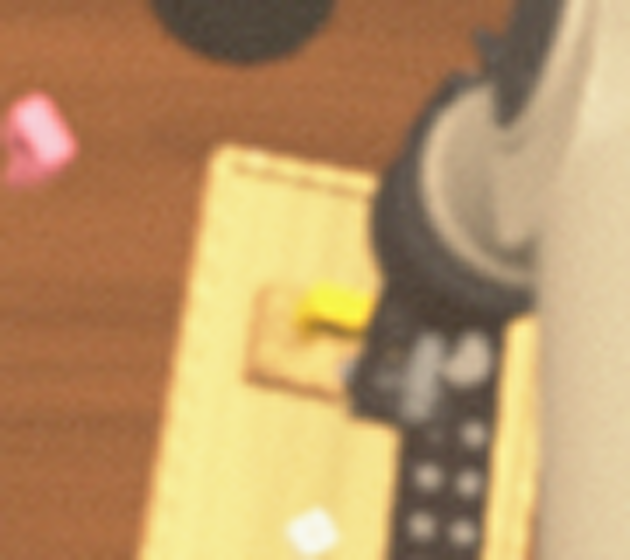

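```bash
python3 st.py
```

```text
t 2.1167 pos [ 0.5785 -0.2602  0.2996] z [-0.0011 -0.0004 -1.    ] yawjaw -12.40544643302663 F [ 0.4963  0.121  -0.0681] M [ 0.022  -0.0515 -0.0061] gap 0.05997396783600454 grasp [ 0.5784 -0.2602  0.1446]
```

```bash
python3 - <<'E'
from h import *
print(proj("side",[.5784,-.2602,.1446]),proj("side",[.5784,-.2602,.128]),proj("side",[.58,-.256,.101]),un((250,345),250,220,4.5),un((262,372),250,220,4.5))
E
python3 -m creep '[{"linear":[1,3,-15],"angular":[0,0,0],"jaw":60},{"linear":[0,0,-15],"angular":[0,0,0],"jaw":60},{"linear":[0,0,-15],"angular":[0,0,0],"jaw":60},{"linear":[0,0,-10],"angular":[0,0,0],"jaw":40},{"linear":[0,0,-5],"angular":[0,0,0],"jaw":34},{"linear":[0,0,0],"angular":[0,0,0],"jaw":34},{"linear":[0,0,0],"angular":[0,0,0],"jaw":34},{"linear":[0,0,0],"angular":[0,0,0],"jaw":34}]'; python3 - <<'E'
from h import *
crop("side","s2.png",250,240,110,110,5)
E
python3 st.py
```

```text
[307.41320543 284.99813198] [307.195481   292.20260256] [307.17868471 301.64929555] (305.1666666666667, 296.27777777777777) (307.8333333333333, 302.27777777777777)
time: 2.78
eef_pos: [0.5808, -0.2562, 0.241]
tool_rot: [0.779, 0.627, 0.001, 0.001]
ft_force: [0.6, -0.6, 1.0]
finger_gap: 0.0341
t 2.8333 pos [ 0.5807 -0.2562  0.241 ] z [ 0.0021 -0.0009 -1.    ] yawjaw -12.300778156471136 F [ 0.3662 -0.7656 -0.1372] M [ 0.0397 -0.0164  0.0251] gap 0.034189556616909686 grasp [ 0.581  -0.2564  0.086 ]
```

View pics/s2.png

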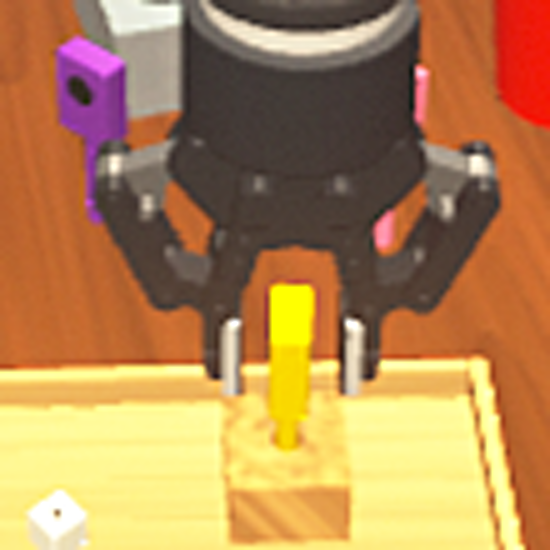

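```bash
python3 -m creep '[{"linear":[0,0,0],"angular":[0,0,0],"jaw":20},{"linear":[0,0,0],"angular":[0,0,0],"jaw":8},{"linear":[0,0,0],"angular":[0,0,0],"jaw":5},{"linear":[0,0,0],"angular":[0,0,0],"jaw":5},{"linear":[0,0,0],"angular":[0,0,0],"jaw":5},{"linear":[0,0,0],"angular":[0,0,0],"jaw":5}]'; python3 st.py
```

```text
time: 3.33
eef_pos: [0.5805, -0.2561, 0.2405]
tool_rot: [0.779, 0.627, 0.0, 0.001]
ft_force: [-0.4, -0.7, 5.8]
finger_gap: 0.0132
t 3.3333 pos [ 0.5805 -0.2561  0.2405] z [ 0.0011 -0.0006 -1.    ] yawjaw -12.291272305544457 F [-0.4441 -0.7092  5.7918] M [-0.0363  0.1919 -0.0731] gap 0.013243041940555937 grasp [ 0.5807 -0.2562  0.0855]
```

```bash
python3 -m creep '[{"linear":[0,0,4],"angular":[0,0,0],"jaw":5},{"linear":[0,0,8],"angular":[0,0,0],"jaw":5},{"linear":[0,0,14],"angular":[0,0,0],"jaw":5},{"linear":[0,0,20],"angular":[0,0,0],"jaw":5},{"linear":[0,0,25],"angular":[0,0,0],"jaw":5},{"linear":[0,0,25],"angular":[0,0,0],"jaw":5},{"linear":[0,0,25],"angular":[0,0,0],"jaw":5},{"linear":[0,0,15],"angular":[0,0,0],"jaw":5},{"linear":[0,0,0],"angular":[0,0,0],"jaw":5},{"linear":[0,0,0],"angular":[0,0,0],"jaw":5}]'; python3 - <<'E'
from h import *
crop("side","s3.png",250,160,130,170,3.5)
E
python3 st.py
```

```text
time: 4.17
eef_pos: [0.5802, -0.2559, 0.3764]
tool_rot: [0.779, 0.627, 0.0, 0.001]
ft_force: [-0.0, -0.1, -1.3]
finger_gap: 0.0134
t 4.2167 pos [ 0.5797 -0.2558  0.375 ] z [-0.0013  0.0004 -1.    ] yawjaw -12.286663435830235 F [ 0.846  -0.4948 -1.6397] M [0.0218 0.0087 0.0353] gap 0.013700967121770224 grasp [ 0.5796 -0.2558  0.22  ]
```

View pics/s3.png

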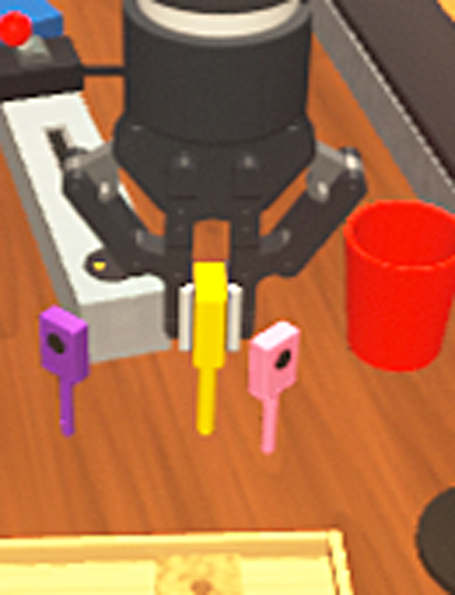

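```bash
python3 -m creep '[{"linear":[0,10,0],"angular":[0,0,1.1],"jaw":5},{"linear":[0,20,0],"angular":[0,0,1.1],"jaw":5},{"linear":[0,25,0],"angular":[0,0,1.1],"jaw":5},{"linear":[0,25,0],"angular":[0,0,1.1],"jaw":5},{"linear":[0,25,0],"angular":[0,0,1.1],"jaw":5},{"linear":[0,25,0],"angular":[0,0,1.1],"jaw":5},{"linear":[0,25,0],"angular":[0,0,1.1],"jaw":5},{"linear":[0,25,0],"angular":[0,0,1.1],"jaw":5},{"linear":[0,25,0],"angular":[0,0,1.1],"jaw":5},{"linear":[0,25,0],"angular":[0,0,1.1],"jaw":5},{"linear":[0,25,0],"angular":[0,0,1.1],"jaw":5},{"linear":[0,25,0],"angular":[0,0,1.1],"jaw":5},{"linear":[0,20,0],"angular":[0,0,1.1],"jaw":5},{"linear":[0,16,0],"angular":[0,0,1.1],"jaw":5},{"linear":[0,8,0],"angular":[0,0,0.3],"jaw":5},{"linear":[0,0,-20],"angular":[0,0,0],"jaw":5},{"linear":[0,0,-20],"angular":[0,0,0],"jaw":5},{"linear":[0,0,-20],"angular":[0,0,0],"jaw":5},{"linear":[0,0,-10],"angular":[0,0,0],"jaw":5},{"linear":[0,0,0],"angular":[0,0,0],"jaw":5}]'
python3 -m creep '[{"linear":[0,0,0],"angular":[0,0,0],"jaw":5},{"linear":[0,0,0],"angular":[0,0,0],"jaw":5},{"linear":[0,0,0],"angular":[0,0,0],"jaw":5}]'; python3 - <<'E'
from h import *
crop("side","s4.png",225,140,110,110,6)
crop("top","t4.png",200,170,120,70,6)
E
python3 st.py
```

```text
time: 5.88
eef_pos: [0.5789, 0.0675, 0.3029]
tool_rot: [0.686, 0.728, -0.002, -0.002]
ft_force: [-0.5, -0.6, -0.7]
finger_gap: 0.0132
time: 6.13
eef_pos: [0.5808, 0.0682, 0.3071]
tool_rot: [0.686, 0.728, 0.001, 0.001]
ft_force: [0.1, 0.6, 0.2]
finger_gap: 0.0129
t 6.2333 pos [0.5806 0.0681 0.3069] z [ 0.0022  0.0002 -1.    ] yawjaw 3.4035015596793854 F [ 0.1166  0.1207 -1.2881] M [-0.0012  0.0101  0.0198] gap 0.013011846535987939 grasp [0.581  0.0682 0.1519]
```

View pics/s4.png

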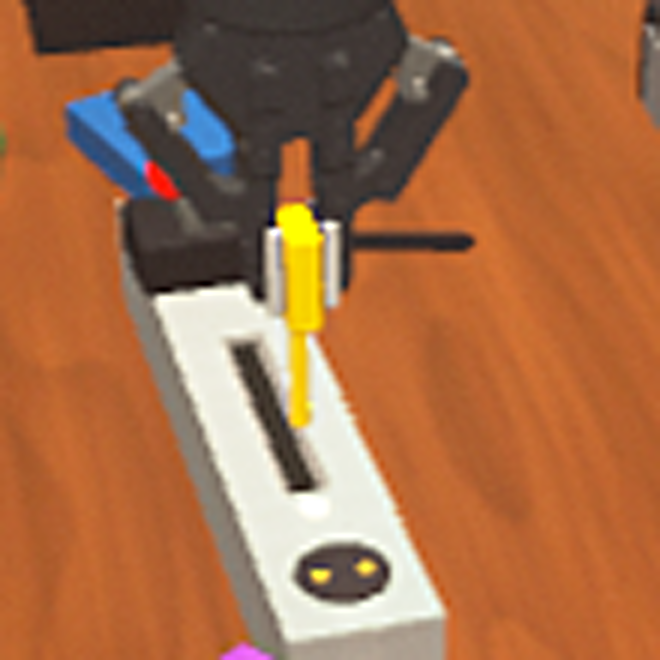

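View pics/t4.png

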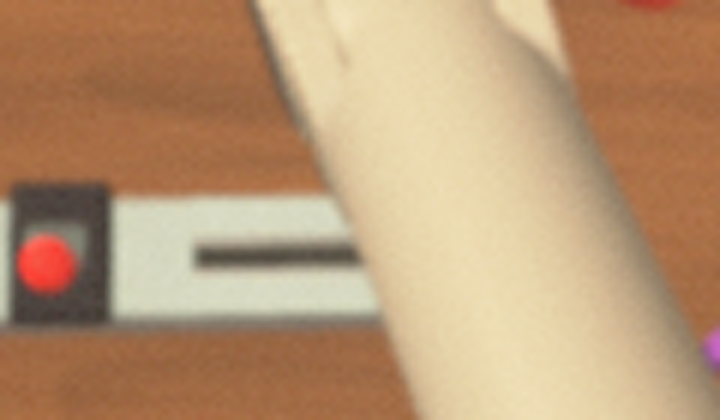

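```bash
python3 - <<'E'
from h import *
np.set_printoptions(precision=4,suppress=True)
K=lambda p:un(p,225,140,6)
print("tip",atz("side",*K((300,421)),.0774), "pin top", atz("side",*K((298,335)),.1274))
print("slot end dot black L,R at z50",[atz("side",*K(p),.05)[:2] for p in((288,493),(314,489),(299,491))])
print("far L,R",[atz("side",*K(p),.05)[:2] for p in((232,346),(255,341))])
print("edges mid white bevel", [atz("side",*K(p),.05)[:2] for p in((262,425),(288,420),(296,418))])
E
```

```text
tip [0.5808 0.069  0.0774] pin top [0.5782 0.0533 0.1274]
slot end dot black L,R at z50 [array([0.5738, 0.06  ]), array([0.5844, 0.0605]), array([0.5783, 0.0604])]
far L,R [array([0.569 , 0.1717]), array([0.5794, 0.1736])]
edges mid white bevel [array([0.5716, 0.1094]), array([0.5827, 0.1108]), array([0.5862, 0.1115])]
```

```bash
python3 - <<'E'
from h import *
np.set_printoptions(precision=4,suppress=True)
K=lambda p:un(p,225,140,6)
U=lambda p:un(p,180,190,6)
for z in(.046,.05):
  print([atz("side",*K(p),z)[:2] for p in((301,491),(243.5,343.5),(275,422))])
  print([atz("top",*U(p),z)[:2] for p in((546,132),(316,134.5),(430,134))])
# strip outline this view
print([atz("side",*K(p),.05)[:2] for p in((285,642),(444,612))])
im0=cv2.imread("pics/top0.png");crop("top","t0slot.png",225,200,70,25,11,im0[:,:,::-1])
im0=cv2.imread("pics/side0.png");crop("side","s0slot.png",250,185,40,50,12,im0[:,:,::-1])
E
```

```text
[array([0.58  , 0.0657]), array([0.5751, 0.1789]), array([0.5781, 0.1163])]
[array([0.5821, 0.0618]), array([0.5756, 0.1788]), array([0.5785, 0.1208])]
[array([0.5791, 0.0602]), array([0.5742, 0.1726]), array([0.5772, 0.1104])]
[array([0.5813, 0.0617]), array([0.5748, 0.1783]), array([0.5776, 0.1205])]
[array([ 0.5564, -0.0321]), array([ 0.6174, -0.0267])]
```

View pics/t0slot.png

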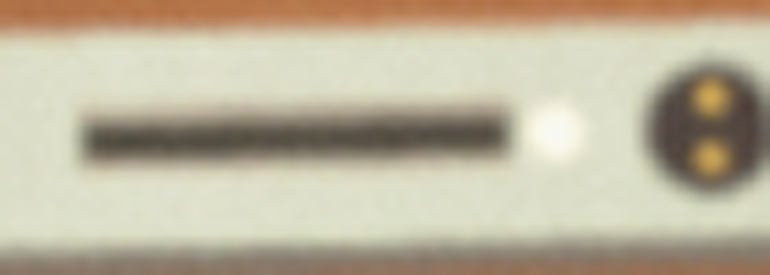

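View pics/s0slot.png

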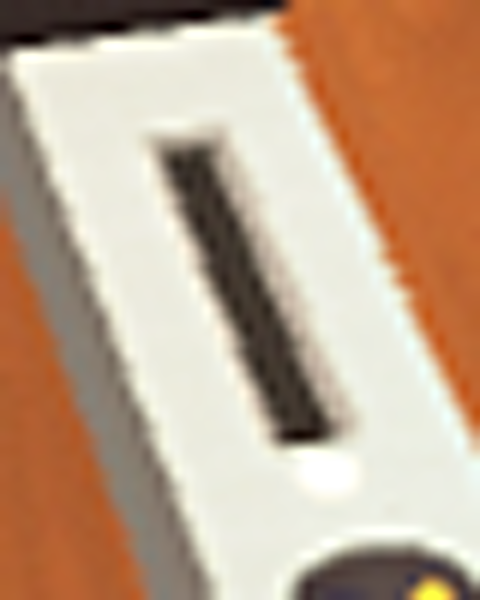

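```bash
python3 -m creep '[{"linear":[-0.5,0,-8],"angular":[0,0,0],"jaw":5},{"linear":[0,0,-8],"angular":[0,0,0],"jaw":5},{"linear":[0,0,-6],"angular":[0,0,0],"jaw":5},{"linear":[0,0,-4],"angular":[0,0,0],"jaw":5},{"linear":[0,0,-4],"angular":[0,0,0],"jaw":5},{"linear":[0,0,-3],"angular":[0,0,0],"jaw":5},{"linear":[0,0,0],"angular":[0,0,0],"jaw":5},{"linear":[0,0,0],"angular":[0,0,0],"jaw":5},{"linear":[0,0,0],"angular":[0,0,0],"jaw":5}]'; python3 - <<'E'
from h import *
crop("side","s5.png",225,140,110,110,6)
E
python3 st.py
```

```text
time: 6.98
eef_pos: [0.5798, 0.0681, 0.273]
tool_rot: [0.686, 0.728, 0.0, 0.0]
ft_force: [0.7, -0.1, 0.4]
finger_gap: 0.0131
t 7.0333 pos [0.5799 0.0681 0.2731] z [ 0.0006  0.0001 -1.    ] yawjaw 3.4110742079279204 F [-0.1479  0.252   0.0351] M [-0.0103  0.0178  0.0049] gap 0.012947311074595597 grasp [0.58   0.0681 0.1181]
```

View pics/s5.png

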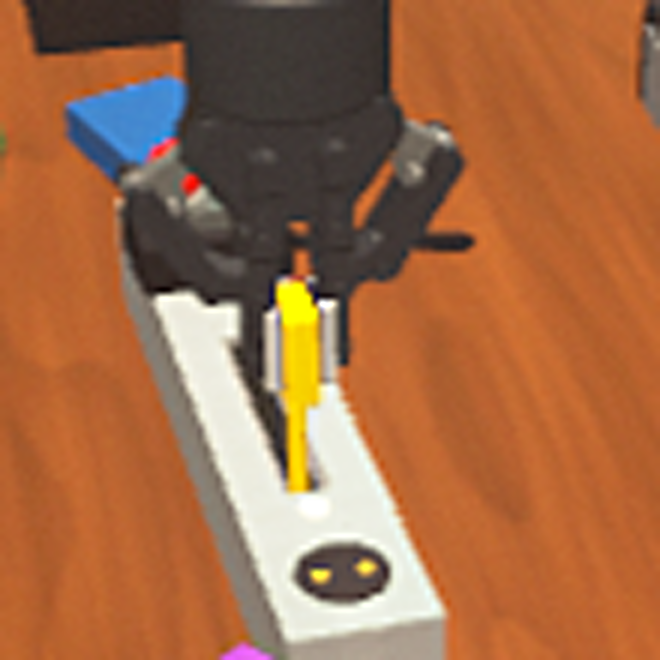

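```bash
python3 -m creep '[{"linear":[0.7,0,-3],"angular":[0,0,0],"jaw":5},{"linear":[0,0,-3],"angular":[0,0,0],"jaw":5},{"linear":[0,0,-2],"angular":[0,0,0],"jaw":5},{"linear":[0,0,0],"angular":[0,0,0],"jaw":5},{"linear":[0,0,0],"angular":[0,0,0],"jaw":5}]'; python3 st.py
```

```text
time: 7.45
eef_pos: [0.5803, 0.068, 0.2645]
tool_rot: [0.686, 0.728, -0.0, -0.0]
ft_force: [-1.0, -0.1, -1.0]
finger_gap: 0.0134
t 7.45 pos [0.5803 0.068  0.2645] z [-0.0004 -0.0001 -1.    ] yawjaw 3.4113044326338846 F [-1.0289 -0.1362 -0.9716] M [ 0.0095 -0.0026  0.0263] gap 0.01344627099344538 grasp [0.5802 0.068  0.1095]
```

```bash
python3 -m creep '[{"linear":[0,0,-1],"angular":[0,0,0],"jaw":5},{"linear":[0,0,-1],"angular":[0,0,0],"jaw":5},{"linear":[0,0,-1],"angular":[0,0,0],"jaw":5},{"linear":[0,0,0],"angular":[0,0,0],"jaw":5},{"linear":[0,0,0],"angular":[0,0,0],"jaw":5}]'; python3 st.py
```

```text
time: 7.87
eef_pos: [0.5804, 0.0681, 0.2617]
tool_rot: [0.686, 0.728, 0.0, 0.0]
ft_force: [-0.2, -0.4, -0.6]
finger_gap: 0.0131
t 7.8667 pos [0.5804 0.0681 0.2617] z [ 0.0001  0.     -1.    ] yawjaw 3.4111589158115 F [-0.219  -0.3822 -0.5569] M [-0.0024  0.0062  0.0073] gap 0.013066300216862765 grasp [0.5804 0.0681 0.1067]
```

```bash
python3 -m creep '[{"linear":[0,0,-1],"angular":[0,0,0],"jaw":5},{"linear":[0,0,0],"angular":[0,0,0],"jaw":5},{"linear":[0,0,0],"angular":[0,0,0],"jaw":5}]'
```

```text
time: 8.12
eef_pos: [0.5805, 0.0681, 0.261]
tool_rot: [0.686, 0.728, 0.0, 0.0]
ft_force: [-0.7, -0.1, 1.8]
finger_gap: 0.0129
```

```bash
python3 -m creep '[{"linear":[0,0,-1],"angular":[0,0,0],"jaw":5},{"linear":[0,0,0],"angular":[0,0,0],"jaw":5},{"linear":[0,0,0],"angular":[0,0,0],"jaw":5}]'
```

```text
time: 8.37
eef_pos: [0.5805, 0.068, 0.2599]
tool_rot: [0.686, 0.728, 0.0, 0.0]
ft_force: [-1.2, -1.1, 3.2]
finger_gap: 0.0134
```

```bash
python3 -m creep '[{"linear":[0,0,-1],"angular":[0,0,0],"jaw":5},{"linear":[0,0,0],"angular":[0,0,0],"jaw":5},{"linear":[-0.05,1,0],"angular":[0,0,0],"jaw":5},{"linear":[-0.05,1,0],"angular":[0,0,0],"jaw":5},{"linear":[-0.05,1,0],"angular":[0,0,0],"jaw":5},{"linear":[0,0,0],"angular":[0,0,0],"jaw":5}]'; python3 st.py
```

```text
time: 8.87
eef_pos: [0.5804, 0.0709, 0.2588]
tool_rot: [0.686, 0.728, 0.0, 0.0]
ft_force: [0.6, -2.0, 2.7]
finger_gap: 0.0132
t 8.8667 pos [0.5804 0.0709 0.2588] z [ 0.0006 -0.0004 -1.    ] yawjaw 3.4103964854648914 F [ 0.5687 -2.0412  2.6778] M [-0.5873 -0.08   -0.048 ] gap 0.013203803966724569 grasp [0.5805 0.0708 0.1038]
```

```bash
python3 -m creep '[{"linear":[-0.06,1,0],"angular":[0,0,0],"jaw":5},{"linear":[-0.06,1,0],"angular":[0,0,0],"jaw":5},{"linear":[-0.06,1,0],"angular":[0,0,0],"jaw":5},{"linear":[-0.06,1,0],"angular":[0,0,0],"jaw":5},{"linear":[-0.06,1,0],"angular":[0,0,0],"jaw":5},{"linear":[-0.06,1,0],"angular":[0,0,0],"jaw":5},{"linear":[-0.06,1,0],"angular":[0,0,0],"jaw":5},{"linear":[-0.06,1,0],"angular":[0,0,0],"jaw":5},{"linear":[-0.06,1,0],"angular":[0,0,0],"jaw":5},{"linear":[-0.06,1,0],"angular":[0,0,0],"jaw":5},{"linear":[-0.06,1,0],"angular":[0,0,0],"jaw":5},{"linear":[-0.06,1,0],"angular":[0,0,0],"jaw":5},{"linear":[-0.06,1,0],"angular":[0,0,0],"jaw":5},{"linear":[-0.06,1,0],"angular":[0,0,0],"jaw":5},{"linear":[-0.06,1,0],"angular":[0,0,0],"jaw":5},{"linear":[0,0,0],"angular":[0,0,0],"jaw":5}]'; python3 st.py
```

```text
time: 10.2
eef_pos: [0.5793, 0.0864, 0.2588]
tool_rot: [0.686, 0.728, 0.0, -0.0]
ft_force: [0.3, -2.0, 2.5]
finger_gap: 0.0132
t 10.2 pos [0.5793 0.0864 0.2588] z [ 0.0002  0.0003 -1.    ] yawjaw 3.4344967969345404 F [ 0.2741 -2.0211  2.459 ] M [-0.4462  0.026   0.0061] gap 0.013237041343823376 grasp [0.5793 0.0864 0.1038]
```

```bash
python3 -m creep '[{"linear":[-0.06,1,0],"angular":[0,0,0],"jaw":5},{"linear":[-0.06,1,0],"angular":[0,0,0],"jaw":5},{"linear":[-0.06,1,0],"angular":[0,0,0],"jaw":5},{"linear":[-0.06,1,0],"angular":[0,0,0],"jaw":5},{"linear":[0,0,0],"angular":[0,0,0],"jaw":5}]'; cat > q.py <<'E'
from workcell import state
s=state();print("t%.2f y%.4f x%.4f z%.4f"%(s["time"],s["eef_pos"][1],s["eef_pos"][0],s["eef_pos"][2]),"F",s["ft_force"].round(1),"M",s["moment"].round(2))
E
python3 q.py
```

```text
time: 10.62
eef_pos: [0.5791, 0.0904, 0.2588]
tool_rot: [0.686, 0.728, 0.0, -0.0]
ft_force: [0.7, -1.3, 2.9]
finger_gap: 0.0131
t10.62 y0.0904 x0.5791 z0.2588 F [ 0.7 -1.3  2.9] M [-0.42 -0.02  0.03]
```

```bash
python3 -m creep '[{"linear":[-0.06,1,0],"angular":[0,0,0],"jaw":5},{"linear":[-0.06,1,0],"angular":[0,0,0],"jaw":5},{"linear":[0,0,0],"angular":[0,0,0],"jaw":5}]'>/dev/null; python3 q.py
```

```text
t10.87 y0.0924 x0.5790 z0.2588 F [ 0.1 -1.5  2.8] M [-0.47 -0.02  0.03]
```

```bash
python3 -m creep '[{"linear":[-0.06,1,0],"angular":[0,0,0],"jaw":5},{"linear":[-0.06,1,0],"angular":[0,0,0],"jaw":5},{"linear":[0,0,0],"angular":[0,0,0],"jaw":5}]'>/dev/null; python3 q.py
```

```text
t11.12 y0.0943 x0.5789 z0.2588 F [ 0.1 -2.3  3.3] M [-0.53 -0.08  0.02]
```

```bash
sleep 0; python3 q.py
```

```text
t11.12 y0.0943 x0.5789 z0.2588 F [ 0.1 -2.3  3.3] M [-0.53 -0.08  0.02]
```

```bash
python3 -m creep '[{"linear":[-0.06,1,0],"angular":[0,0,0],"jaw":5},{"linear":[-0.06,1,0],"angular":[0,0,0],"jaw":5},{"linear":[0,0,0],"angular":[0,0,0],"jaw":5}]'>/dev/null; python3 q.py
```

```text
t11.37 y0.0965 x0.5787 z0.2587 F [ 0.1 -0.1  0. ] M [ 0.06 -0.05 -0.04]
```

The push and drag friction both disappeared at y = 0.0965, so the pin is over the notch. I'm stopping the drag and lowering straight down.

```bash
python3 -m creep '[{"linear":[0,0,-1],"angular":[0,0,0],"jaw":5},{"linear":[0,0,-1],"angular":[0,0,0],"jaw":5},{"linear":[0,0,-1],"angular":[0,0,0],"jaw":5},{"linear":[0,0,0],"angular":[0,0,0],"jaw":5}]'>/dev/null; python3 q.py
```

```text
t11.70 y0.0967 x0.5784 z0.2551 F [ 0.7  1.2 -1.6] M [0.32 0.05 0.01]
```

```bash
python3 -m creep '[{"linear":[0,0,-2],"angular":[0,0,0],"jaw":5},{"linear":[0,0,-2],"angular":[0,0,0],"jaw":5},{"linear":[0,0,-2],"angular":[0,0,0],"jaw":5},{"linear":[0,0,0],"angular":[0,0,0],"jaw":5}]'>/dev/null; python3 q.py
```

```text
t12.03 y0.0966 x0.5787 z0.2494 F [ 0.2  2.7 -0.7] M [ 0.68 -0.05  0.01]
```

```bash
python3 -m creep '[{"linear":[-0.04,0.7,0],"angular":[0,0,0],"jaw":5},{"linear":[0,0,0],"angular":[0,0,0],"jaw":5},{"linear":[0,0,0],"angular":[0,0,0],"jaw":5}]'>/dev/null; python3 q.py
```

```text
t12.28 y0.0969 x0.5786 z0.2496 F [-0.6  2.1 -2. ] M [0.56 0.02 0.01]
```

```bash
python3 -m creep '[{"linear":[-0.06,1,0],"angular":[0,0,0],"jaw":5},{"linear":[0,0,0],"angular":[0,0,0],"jaw":5},{"linear":[0,0,0],"angular":[0,0,0],"jaw":5}]'>/dev/null; python3 q.py; python3 - <<'E'
from h import *
crop("side","s6.png",225,130,110,110,6)
E
```

```text
t12.53 y0.0973 x0.5786 z0.2497 F [ 0.8  0.4 -0.4] M [0.1  0.01 0.05]
```

View pics/s6.png

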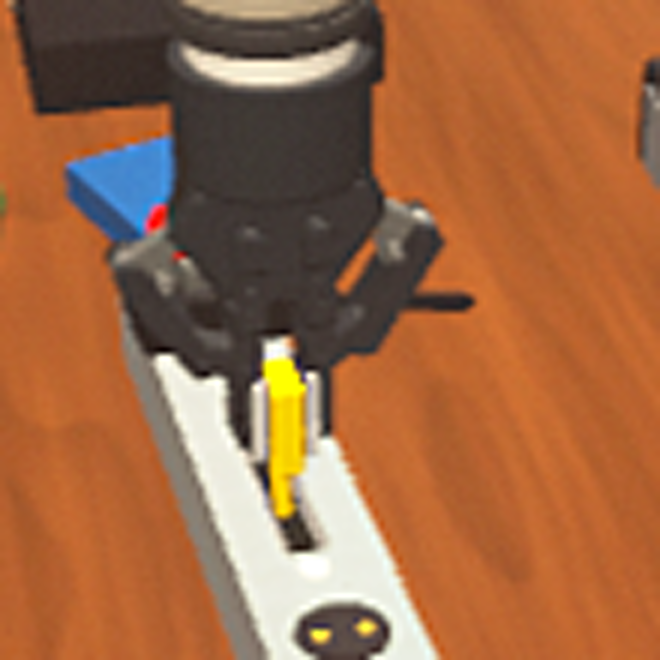

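```bash
python3 -m creep '[{"linear":[-0.02,0.4,-1.5],"angular":[0,0,0],"jaw":5},{"linear":[0,0,-1.5],"angular":[0,0,0],"jaw":5},{"linear":[0,0,-1.5],"angular":[0,0,0],"jaw":5},{"linear":[0,0,-1.5],"angular":[0,0,0],"jaw":5},{"linear":[0,0,0],"angular":[0,0,0],"jaw":5},{"linear":[0,0,0],"angular":[0,0,0],"jaw":5}]'>/dev/null; python3 q.py
```

```text
t13.08 y0.0981 x0.5786 z0.2436 F [-0.9 -0.4 -0.6] M [ 0.04 -0.02 -0.01]
```

```bash
python3 -m creep '[{"linear":[0,0,-1],"angular":[0,0,0],"jaw":5},{"linear":[0,0,0],"angular":[0,0,0],"jaw":5},{"linear":[0,0,0],"angular":[0,0,0],"jaw":5}]'>/dev/null; python3 q.py
```

```text
t13.33 y0.0981 x0.5787 z0.2427 F [0.4 0.1 0.1] M [ 0.02 -0.03 -0.01]
```

```bash
python3 -m creep '[{"linear":[0,0,-0.7],"angular":[0,0,0],"jaw":5},{"linear":[0,0,0],"angular":[0,0,0],"jaw":5},{"linear":[0,0,0],"angular":[0,0,0],"jaw":5}]'>/dev/null; python3 q.py
```

```text
t13.58 y0.0982 x0.5786 z0.2420 F [-0.3  0.1 -0.5] M [0.03 0.01 0.06]
```

```bash
python3 -m creep '[{"linear":[0,0,-0.5],"angular":[0,0,0],"jaw":5},{"linear":[0,0,0],"angular":[0,0,0],"jaw":5},{"linear":[0,0,0],"angular":[0,0,0],"jaw":5}]'>/dev/null; python3 q.py
```

```text
t13.83 y0.0982 x0.5787 z0.2416 F [-1.   0.8  0.5] M [-0.02 -0.01 -0.04]
```

```bash
python3 -m creep '[{"linear":[0,0,-0.5],"angular":[0,0,0],"jaw":5},{"linear":[0,0,0],"angular":[0,0,0],"jaw":5},{"linear":[0,0,0],"angular":[0,0,0],"jaw":5}]'>/dev/null; python3 q.py
```

```text
t14.08 y0.0982 x0.5787 z0.2413 F [-0.6 -0.3  1.8] M [-0.09  0.11  0.01]
```

```bash
python3 -m creep '[{"linear":[0,0,-0.4],"angular":[0,0,0],"jaw":5},{"linear":[0,0,0],"angular":[0,0,0],"jaw":5},{"linear":[0,0,0],"angular":[0,0,0],"jaw":5}]'>/dev/null; python3 q.py
```

```text
t14.33 y0.0982 x0.5787 z0.2408 F [-1.3 -1.2  2.9] M [ 0.02  0.11 -0.01]
```

```bash
python3 -m creep '[{"linear":[0,0,0.3],"angular":[0,0,0],"jaw":5},{"linear":[0,0,0],"angular":[0,0,0],"jaw":16},{"linear":[0,0,0],"angular":[0,0,0],"jaw":24},{"linear":[0,0,0],"angular":[0,0,0],"jaw":36},{"linear":[0,0,0],"angular":[0,0,0],"jaw":36},{"linear":[0,0,0],"angular":[0,0,0],"jaw":36},{"linear":[0,0,0],"angular":[0,0,0],"jaw":36},{"linear":[0,0,0],"angular":[0,0,0],"jaw":36}]'; python3 q.py; python3 - <<'E'
from h import *
crop("side","s7.png",225,130,110,110,6)
E
```

```text
time: 15.0
eef_pos: [0.5786, 0.0981, 0.2409]
tool_rot: [0.686, 0.728, 0.0, 0.0]
ft_force: [-0.1, 0.9, -0.9]
finger_gap: 0.036
t15.00 y0.0981 x0.5786 z0.2409 F [-0.1  0.9 -0.9] M [-0.01 -0.02 -0.01]
```

View pics/s7.png

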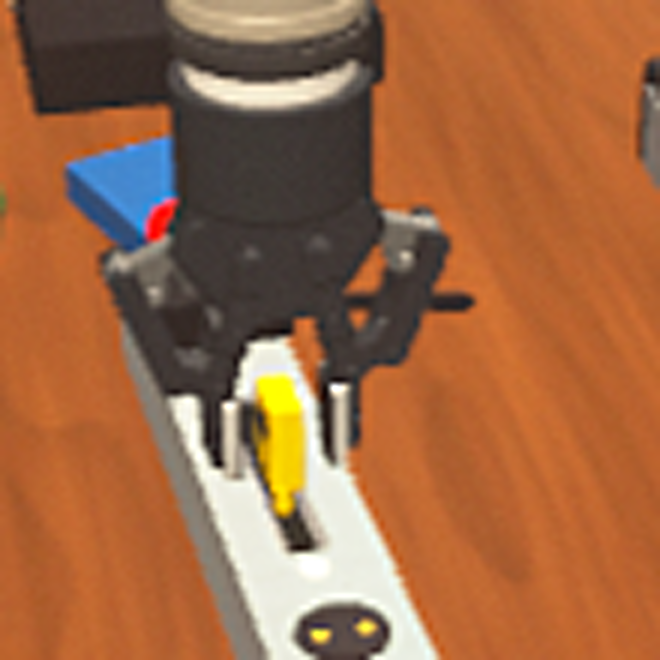

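```bash
python3 -m creep '[{"linear":[0,0,10],"angular":[0,0,0],"jaw":36},{"linear":[0,0,15],"angular":[0,0,0],"jaw":36},{"linear":[0,0,25],"angular":[0,0,0],"jaw":36},{"linear":[0,0,25],"angular":[0,0,0],"jaw":36},{"linear":[0,0,0],"angular":[0,0,0],"jaw":36},{"linear":[0,0,0],"angular":[0,0,0],"jaw":36}]'; python3 - <<'E'
from h import *
np.set_printoptions(precision=1,suppress=True)
crop("side","s8.png",245,160,60,80,7)
for dx in (-.004,0,.004):
  print([un((0,0),0,0,1) and (proj("side",[.5787+dx*k,.0982,z])-[245,160])*7 for k,z in((1,.102),(1,.062),(0.2,.05))])
E
```

```text
time: 15.55
eef_pos: [0.5793, 0.0984, 0.3183]
tool_rot: [0.686, 0.728, 0.002, 0.001]
ft_force: [1.3, -0.3, -1.0]
finger_gap: 0.0358
[array([172.7, 243.3]), array([175.8, 341. ]), array([185.7, 368.4])]
[array([184.3, 242. ]), array([187.1, 339.6]), array([188. , 368.1])]
[array([195.9, 240.7]), array([198.5, 338.3]), array([190.2, 367.9])]
```

View pics/s8.png

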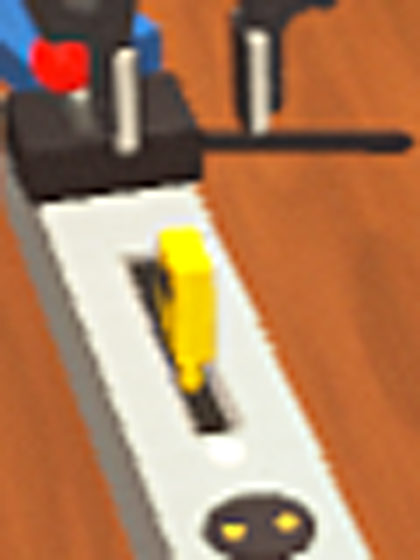

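```bash
python3 - <<'E'
from h import *
from scipy.spatial.transform import Rotation as Ro
im=read_camera("side")
k=7
big=cv2.resize(im[160:240,245:305],None,fx=10,fy=10,interpolation=cv2.INTER_CUBIC)[:,:,::-1].copy()
def box(tx,ty,yaw,col,out):
    R=Ro.from_euler("xyz",[tx,ty,yaw],degrees=True).as_matrix()
    tip=np.array([.5787,.0982,.012])
    for z in(50,90):
        pts=[(proj("side",tip+R@np.array([a*.007,b*.014,z/1000]))-[245,160]+.5)*10 for a,b in((-1,-1),(1,-1),(1,1),(-1,1))]
        cv2.polylines(out,[np.int32(pts)],True,col,1)
o=[]
for ty in(0,-5):
    c=big.copy();box(0,ty,3.4,(255,0,0),c);o.append(c[150:450,80:350])
cv2.imwrite("pics/s9.png",np.hstack(o))
E
python3 q.py
```

```text
t15.65 y0.0980 x0.5783 z0.3157 F [-0.7 -0.  -0.2] M [-0.01  0.04  0.  ]
```

View pics/s9.png

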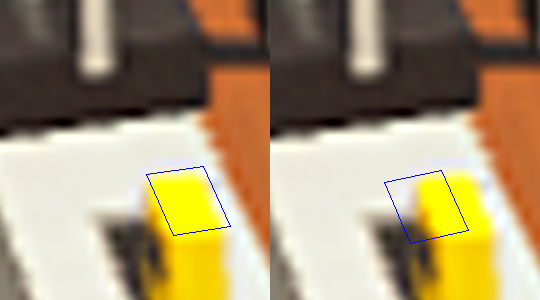

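```bash
python3 -m creep '[{"linear":[0,0,30],"angular":[0,0,0],"jaw":36},{"linear":[0,0,30],"angular":[0,0,0],"jaw":36},{"linear":[0,-30,20],"angular":[0,0,0],"jaw":36},{"linear":[0,-35,0],"angular":[0,0,0],"jaw":36},{"linear":[0,-35,0],"angular":[0,0,0],"jaw":36},{"linear":[0,-35,0],"angular":[0,0,0],"jaw":36},{"linear":[0,-35,0],"angular":[0,0,0],"jaw":36},{"linear":[0,-35,0],"angular":[0,0,0],"jaw":36},{"linear":[0,-20,0],"angular":[0,0,0],"jaw":36},{"linear":[0,0,0],"angular":[0,0,0],"jaw":36},{"linear":[0,0,0],"angular":[0,0,0],"jaw":36},{"linear":[0,0,0],"angular":[0,0,0],"jaw":36}]'; python3 - <<'E'
from h import *
from scipy.spatial.transform import Rotation as Ro
s=read_camera("side");t=read_camera("top")
cv2.imwrite("pics/side9.png",s[:,:,::-1])
crop("top","t9.png",180,180,130,60,6,t)
big=cv2.resize(s[175:235,250:300],None,fx=10,fy=10,interpolation=cv2.INTER_CUBIC)[:,:,::-1].copy()
c=big.copy()
R=Ro.from_euler("z",3.4,degrees=True).as_matrix()
for z in(50,90):
    pts=[(proj("side",np.array([.5787,.0982,.012])+R@np.array([a*.007,b*.014,z/1000]))-[250,175]+.5)*10 for a,b in((-1,-1),(1,-1),(1,1),(-1,1))]
    cv2.polylines(c,[np.int32(pts)],True,(255,0,0),1)
cv2.imwrite("pics/s10.png",c)
E
```

```text
time: 16.65
eef_pos: [0.5785, -0.1257, 0.3949]
tool_rot: [0.685, 0.728, -0.0, -0.001]
ft_force: [-0.5, 0.8, -0.6]
finger_gap: 0.0358
```

View pics/s10.png

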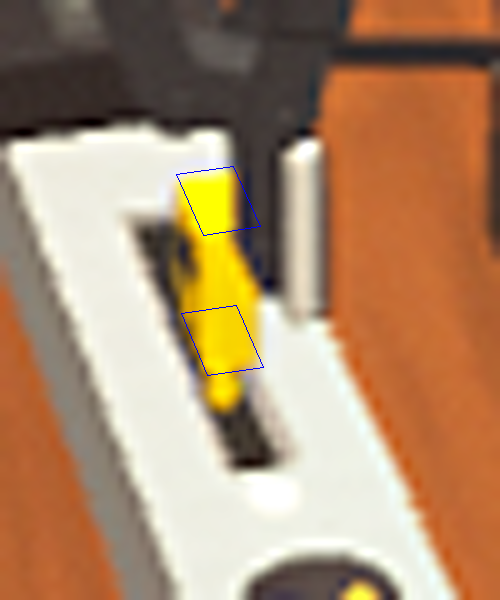

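View pics/t9.png

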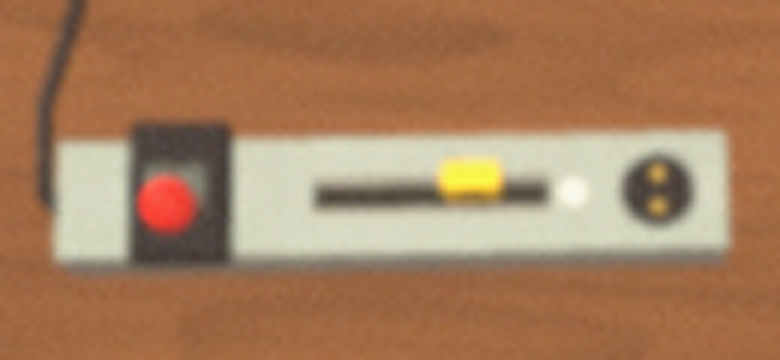

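View pics/side9.png

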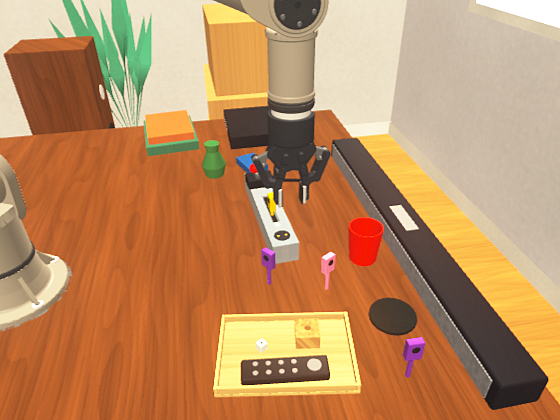

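```bash
python3 - <<'E'
from h import *
np.set_printoptions(precision=4,suppress=True)
print((proj("top",[.5787,.0982,.102])-[180,180]+.5)*6, atz("top",*un((471,176),180,180,6),.102))
E
python3 q.py
```

```text
[470.0573 172.7307] [0.5769 0.0974 0.102 ]
t16.75 y-0.1249 x0.5787 z0.3955 F [0.6 0.5 0.1] M [0.02 0.02 0.03]
```

```bash
python3 -c "
from workcell import sign_off;print(sign_off())"
```

```text
the job is handed in; nothing more can be done
None
```

The yellow key is standing in the strip's hidden notch, released, and the job is handed in at about 16.8 s of the 58 s allowed.

- **What I did:** I lifted the key from the cork stand, turned it in line with the strip and lowered it into the slot about 7.5 mm from the dot end. I then dragged it with a press of about 3 N. At y = 0.0965 the press and the drag friction both disappeared, so I stopped there. I lowered the pin to the notch floor, which it met at the expected height, let go and moved the arm clear.
- **Forces:** The readings I took showed no more than about 3.3 N on the strip. That excludes the release itself and the moments between readings.
- **Nudge in the notch:** Partway down, the pin rubbed the notch's near edge at about 2.7 N. I relieved it by moving the key about 1.5 mm further along, with the pin already in the notch.
- **Final check of the key:** Its position matches an upright, fully seated key to about 2 mm in both cameras. That leaves a lean of at most 1–2°. In the last side picture a finger partly hid the tab, so the lean there rests on an earlier side picture and the top view.
- **Everything else:** The toggle looks off as before, and nothing else in view appears to have moved.

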